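Hold the hook slide flush on the sloped viewing stage

TASK

Get the fly-tying bench's viewing stand ready for a close-up: by its tongue, first fold the stand's white backdrop panel up until it stands upright, and leave it so. Then pick up the hook slide by its fin and hold its flat underside flush on the middle of the sloped metal stage, squared up with it, pressed gently but clearly harder than its own weight; finish while still gripping and pressing it there, as the stage has no ledge. Keep the stage's slope as it is set and leave the thread spool and the varnish bottle where they are.

Things in the scene. Friction and masses are not known exactly. Their poses are not given: they have to be found in the camera images.
- panel (a joint): backdrop panel's fold angle, rad: 0 = level, reaching from its hinge forward over the stage; pi/2 = upright; stops at 0 and 1.95. A stiff friction hinge (about 0.25 N m): the panel stays at whatever angle it is left. Starts part-folded over the stage, at 0.15 to 0.6
- panel_hinge (a point): mid-point of the panel's hinge line, on the two rear posts of the viewing stand, 118 mm above the table. The axes turn with the panel: y along the hinge, -x from the hinge along the panel to its free edge and tongue (the direction in level plan of -x is the way from the posts to the stage). The white plastic panel is 120 mm wide, 4 mm thick, its free edge 130 mm from the hinge
- panel_tab (a point): point on the tongue that sticks out from the middle of the panel's free edge, in the panel's plane: tongue 12 mm wide (along y), 6 mm thick, ending 174 mm from the hinge; this point is 158 mm from the hinge, 28 mm beyond the free edge. Axes as the panel
- stage: the stand's sloped metal stage plate, 110 mm long by 80 mm wide, 8 mm thick, clamped by a very stiff hinge at a slope that differs each time (0.25 to 0.6 rad from level). Origin: middle of its lower edge on the top face, 36 mm above the table; x up the slope, y along the lower edge, z out of the face. It faces up and towards the end of the stand away from the posts; the rear posts and panel hinge line stand 172 mm beyond the lower edge (measured level)
- stage_mid (a point): middle of the stage's top face, 55 mm up the slope from its lower edge; axes as the stage: x up the slope, y along the level edge, z out of the face
- slide: hook slide: loose black plastic plate 80 mm (x) by 60 mm (y) by 6 mm with small bare hooks on it and an upright fin in the middle; 0.08 to 0.14 kg. Origin: centre of the flat underside; z up out of the plate. Lies flat on the table at the start. The two ends are alike
- slide_grip (a point): point on the slide's fin to grip, 33 mm above the underside: fin 40 mm long (x), 12 mm thick (y), its top 49 mm above the underside. Axes as the slide: the fin is gripped across y
- spool: red thread spool, 36 mm across, 36 mm tall, loose; origin at the centre of its underside. A bystander
- varnish: small amber varnish bottle, 28 mm across, 60 mm tall, loose; origin at the centre of its underside. A bystander

How it is judged:
By the outcome, as a careful person would: the job done as asked, in the order asked, and still so for the second after the job is handed in, while the arm keeps its last pose, push and grip.
It also fails if it takes over 64 s, if anything falls off the work surface, if the arm or the gripper's body presses on something with over 40 N, if the wrist force passes 120 N, or if a joint passes its speed limit or range.

ROBOT

A 7-joint arm with a two-finger parallel gripper is mounted at the origin on the work surface. World frame = base frame: x ahead of the robot, y to its left, z up, the work surface at z = 0. Lengths are in mm, angles in rad, forces in N, time in s.
With the tool pointing down it reaches from about 400 to 925 mm from the base axis. Payload 4.1 kg.
Tool frame: the origin (TCP) lies at the very end of the fingers, on their centre line; the grasp point (between the pads) lies 19 mm behind it; z points along the fingers, y is the line along which they close (so a half turn about z gives the same grasp; the last joint's range is limited). The gripper opens to 85 mm and grips with 20 to 120 N. Pads are 22 mm wide; open, the fingers measure 114 mm over their backs; the gripper's body (76 mm by 85 mm) begins 54 mm behind the grasp point. The pads swing forward as they close: fully open they stand 13 mm farther back than shut.
Start: joints at [-1.395, 0.398, 0.045, 1.537, -0.019, 1.207, -0.051], TCP at [176.358, 625.653, 231.347] pointing down, gripper open.
Joint ranges: [-2.82, 2.82], [-0.49, 2.23], [-1.37, 1.46], [0, 2.46], [-1.36, 4.5], [0.23, 2], [-2.94, 2.94]. Speed limits (rad/s): [2.57, 2.57, 3.14, 3.14, 3.14, 3.14, 3.14].

INTERFACE

Orientations are given as a rotation vector (axis times angle).
In Python, from rig import robot gives the robot as it stands.
- The arm moves only by the tool move_arm, never from a script. Its argument "steps" is a list of rows, each a list of 7 numbers: the turn, a rotation vector about the world's x, y, z normalised to -1 to 1, where 1 is pi rad, then the shift along the world's x, y, z normalised to -1 to 1, where 1 is 0.3 m, then the opening, from 0 (shut) to 1 (fully open). A call has 1 to 12 rows; each row is the pose to reach, as a shift and turn from the pose commanded when the call began, turning the shorter way round; what a row does not reach only later rows make up. A row lasts 1/8 s, in which the tool goes at most 62.5 mm and 10.7 degrees, less where a joint would pass 70% of its speed; a pose out of reach is approached as far as the arm can. A call with a number of a shift or a turn outside -1 to 1 is refused whole. A call with a gripper value outside its range is refused whole. The fingers move at their own pace and stop on an object; "grip_force" is the grip in N (left out, the last holds). Time passes only in rows, so rows that repeat a pose let the fingers close. It gives the time, the measured TCP pose, the force, the opening and the grip force at its end, in the units of the state.
- robot.get_obs(): the state, without advancing time (a new reading comes with each control period).
- robot.snapshot(name): name is "scene" or "top"; returns a dict with "frame" (420x560x3 uint8, blue, green, red), "intrinsics" (3x3 intrinsics, pixels), "pose" (4x4, takes a point from camera to world coordinates). Camera axes: x right, y down, z forward; pixel columns grow to the right and rows downward; lengths in mm; the calibration is good to about 2 mm. A picture is of the moment at which its call begins. There is no depth.
- robot.finish_job(): hands the job in; it is judged then, once.
The state is a dict: "time": time; "qpos": joint angles; "qvel": joint speeds; "effort": joint torques, N m; "ee_pos": TCP position; "eef_rot": TCP orientation; "ft_force": force on the tool from outside, world axes, zero at the start; "wrist_torque": the same for the moment, N m; "finger_gap": finger opening in mm; "finger_force": force on a finger pad.
Only numpy, scipy, OpenCV 4.12 (cv2) and the standard library are available. Lean on these libraries where they do the work, as an engineer would, in place of code of your own. Each camera call takes 0.05 s, during which the arm holds its last target. There are 200 camera calls.

## Working session

There is one attempt and no reset: what is moved stays moved. The work goes in short steps, Python scripts to look and compute and a tool call to move; the robot and the scene stay as the last step left them, time stands still between calls to the robot, and variables do not carry over. Pictures are saved under pics/ and viewed, at most 10 in all, crops included, and the job is handed in when it is done.

Besides the shell and the picture viewer there is one more tool, called after "Emit:" by a JSON object that holds its "method" and its "body". move_arm: Moves the arm, as the interface text tells. Scaled input: -1 to 1 covers 0.3 m each way for a shift and pi rad each way for a turn. Its arguments: {"type":"object","properties":{"steps":{"type":"array","items":{"type":"array","items":{"type":"number"}}},"grip_force":{"type":"number"}},"required":["steps"]}

```bash
mkdir -p pics; ls
python3 - <<'E'
from rig import robot
import cv2,numpy as np
np.set_printoptions(suppress=True,precision=4)
for n in("scene","top"):
    s=robot.snapshot(n);cv2.imwrite(f"pics/{n}0.png",s["frame"]);print(n,s["intrinsics"].tolist(),s["pose"].tolist())
    np.savez(f"{n}0.npz",**s)
print(robot.get_obs())
E
```

```text
pics
scene [[464.6155325864119, 0.0, 283.38004805766326], [0.0, 464.6155325864119, 213.5534092919832], [0.0, 0.0, 1.0]] [[0.7443576964686345, 0.5567070357430269, -0.36879383951215977, 886.1357390828737], [0.6676979518908828, -0.6117533912848767, 0.42419009098772303, -441.3783372059724], [0.010538726138805828, -0.561992050304686, -0.8270754927125494, 822.7135012202097], [0.0, 0.0, 0.0, 1.0]]
top [[527.3846431321255, 0.0, 281.59090662774406], [0.0, 527.3846431321255, 216.67542895852364], [0.0, 0.0, 1.0]] [[-0.003931212121994637, -0.9961612364485042, 0.08744905127352315, 494.6187798266546], [-0.9999775427461791, 0.003441441994275976, -0.005750693898432258, -68.3976458855106], [0.005427667506886805, -0.0874696946055457, -0.9961523944412558, 983.7114195336958], [0.0, 0.0, 0.0, 1.0]]
{'time': 0.1, 'qpos': array([-1.395 ,  0.3991,  0.045 ,  1.5378, -0.0187,  1.2069, -0.0507]), 'qvel': array([ 0.0005, -0.0013, -0.0004, -0.0047,  0.0005,  0.0007, -0.0003]), 'effort': array([  0.0037, -47.6261,   1.3704, -25.4948,   0.0121,   0.0051,
         0.    ]), 'ee_pos': array([176.1773, 625.077 , 230.3608]), 'eef_rot': array([-0.43  , -3.1119,  0.0028]), 'ft_force': array([-0.326 , -0.6887, -0.1912]), 'wrist_torque': array([ 0.0213,  0.0051, -0.0066]), 'finger_force': 0.0, 'finger_gap': 84.89313183236038}
```

View pics/scene0.png

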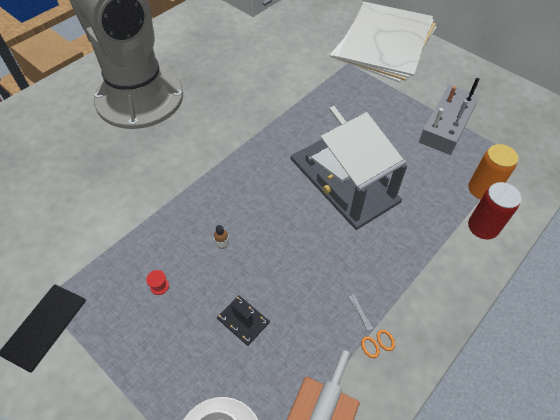

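View pics/top0.png

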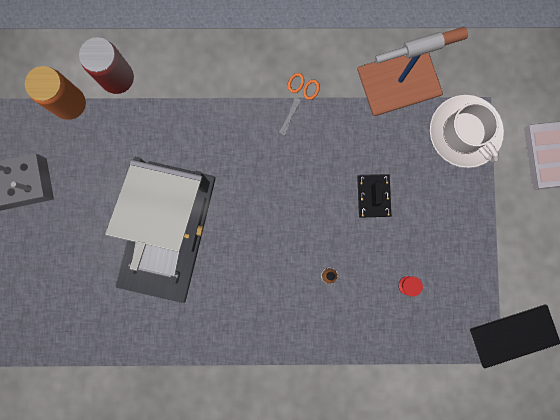

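Run:
```python
import cv2,numpy as np
a=cv2.imread("pics/top0.png")[150:310,95:225];b=cv2.imread("pics/scene0.png")[95:230,280:415]
f=lambda im,s:cv2.resize(im,None,fx=s,fy=s,interpolation=cv2.INTER_CUBIC)
A=f(a,3.5);B=f(b,2.5);im=np.zeros((560,800,3),np.uint8);im[:A.shape[0],:A.shape[1]]=A;im[:B.shape[0],460:460+B.shape[1]]=B
cv2.imwrite("pics/c1.png",im)
a=cv2.imread("pics/top0.png")[165:305,310:430];b=cv2.imread("pics/scene0.png")[215:350,140:280]
A=f(a,3.3);B=f(b,2.7);im=np.zeros((560,800,3),np.uint8);im[:A.shape[0],:A.shape[1]]=A;im[:B.shape[0],400:400+B.shape[1]]=B
cv2.imwrite("pics/c2.png",im)
```

```text
(no output)
```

View pics/c1.png

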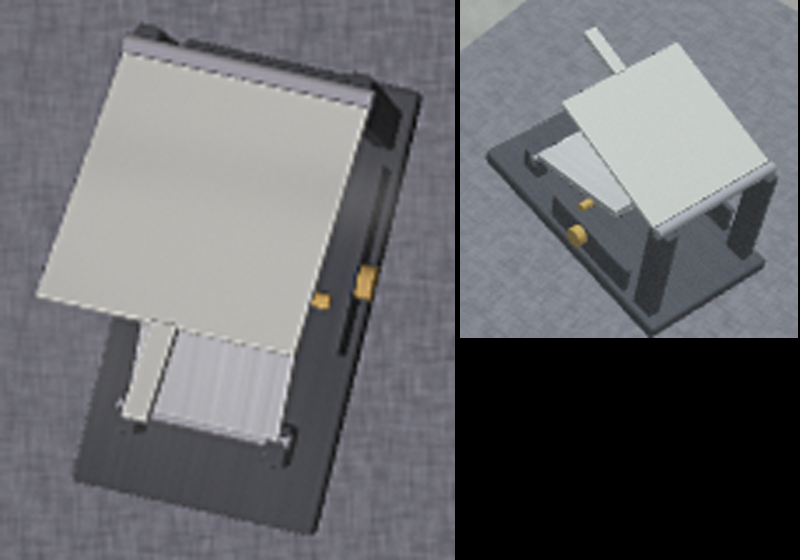

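View pics/c2.png

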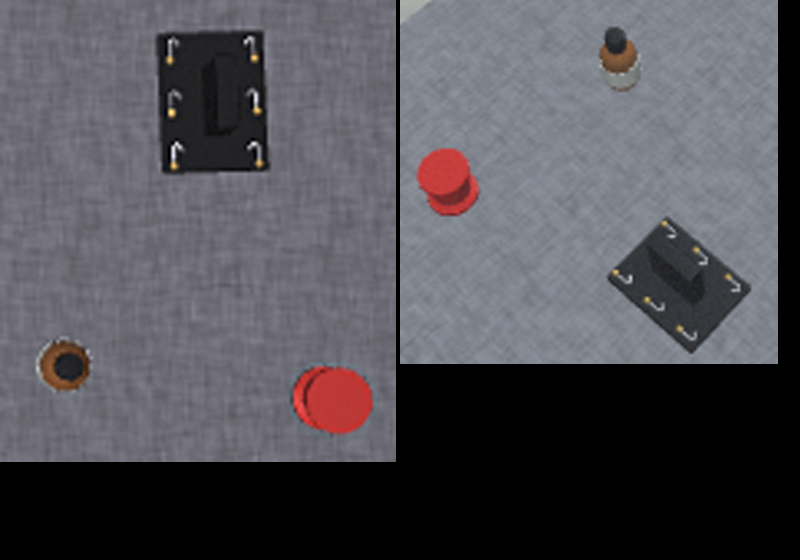

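```bash
cat > h.py <<'E'
import numpy as np
from scipy.optimize import least_squares
from scipy.spatial.transform import Rotation as R
cams={n:np.load(f"{n}0.npz") for n in("scene","top")}
def proj(n,P):
    T=cams[n]["pose"];p=(np.atleast_2d(P)-T[:3,3])@T[:3,:3]
    q=p@cams[n]["intrinsics"].T;return q[:,:2]/q[:,2:]
def ray(n,px,z):
    T=cams[n]["pose"];d=T[:3,:3]@np.linalg.inv(cams[n]["intrinsics"])@[*px,1];return T[:3,3]+d*(z-T[2,3])/d[2]
def stand(hx,hy,yaw,q=0,s=0):
    Z=R.from_euler('z',yaw); h=np.array([hx,hy,118.])
    Rp=Z*R.from_euler('y',q)   # -x goes up for q>0
    Rs=Z*R.from_euler('y',-s)
    so=np.array([hx,hy,36.])+Z.apply([-172,0,0])
    return h,Rp,so,Rs
E
cat > fit.py <<'E'
from h import *
np.set_printoptions(suppress=True,precision=3)
obs=[("top",'p',(-130,60,2),(105.9,234.6)),("top",'p',(-130,-60,2),(178.4,251.1)),("top",'p',(-174,0,3),(133.6,270)),
("scene",'p',(-130,60,2),(366.8,112.2)),("scene",'p',(-130,-60,2),(321.6,136.6)),("scene",'p',(-174,0,3),(333.6,107)),
("top",'s',(0,-40,0),(175,275.7)),("top",'s',(0,40,0),(130.7,267)),("scene",'s',(0,-40,0),(311.2,157.8)),("scene",'s',(110,-40,0),(343.2,180.2)),
("scene",'p',(-5,-60,2),(358,188.2)),("scene",'p',(-5,60,2),(405.2,160.2)),("top",'p',(-5,60,2),(130.7,164.3)),("top",'p',(-5,-60,2),(200.1,180))]
def res(v):
    h,Rp,so,Rs=stand(*v);r=[]
    for n,k,p,px in obs:
        r.append(proj(n,h+Rp.apply(p) if k=='p' else so+Rs.apply(p))[0]-px)
    return np.ravel(r)
f=least_squares(res,[600,150,-.25,.4,.4],x_scale=[100,100,.3,.3,.3],loss='soft_l1')
print(f.x);print(res(f.x).reshape(-1,2))
sl=[((40,30,6),(357.9,175.3)),((40,-30,6),(390,174.7)),((-40,-30,6),(391.2,216.5)),((-40,30,6),(359.7,217.1))]
sc=[((40,30,6),(269.6,321.7)),((40,-30,6),(247.8,345.4)),((-40,-30,6),(217.4,318)),((-40,30,6),(239.3,296.1))]
def rs(v):
    Z=R.from_euler('z',v[2]);g=lambda p:Z.apply(p)+[v[0],v[1],0]
    return np.ravel([proj(n,g(p))[0]-px for n,l in(("top",sl),("scene",sc)) for p,px in l])
g=least_squares(rs,[500,-200,0],x_scale=[100,100,.3],loss='soft_l1');print(g.x);print(rs(g.x).reshape(-1,2))
print(ray("top",(412.4,286.2),36),ray("top",(330.6,275.9),60))
E
python3 fit.py
```

```text
[651.151 118.655  -0.227   0.232   0.217]
[[-0.674 -0.96 ]
 [ 0.688 -0.592]
 [-0.044 -1.421]
 [-1.644 -0.16 ]
 [-2.601 -0.369]
 [-3.606  0.589]
 [-0.937 -1.021]
 [-0.166 -2.293]
 [-1.395 -2.093]
 [-1.887  0.029]
 [-1.264 -2.879]
 [-2.35  -1.993]
 [-1.35  -1.324]
 [-0.168 -1.053]]
[ 622.492 -248.12     0.016]
[[-0.036 -2.184]
 [-0.209 -2.2  ]
 [ 0.236 -1.562]
 [-0.417 -1.523]
 [-0.349 -0.738]
 [-1.072 -0.167]
 [-2.218 -0.943]
 [-1.411 -1.693]]
[ 452.383 -306.965   36.   ] [ 471.85  -158.696   60.   ]
```

Emit:
{"method": "move_arm", "body": {"steps": [[0.015,0,0,0.6,-1,0.1,1],[0.015,0,0,0.6,-1,0.1,1],[0,0,0.015,0.6,-1,0.1,1],[0,0,0.015,0.6,-1,0.1,1],[0,0,0.015,0.6,-1,0.1,1],[0,0,0.015,0.6,-1,0.1,1],[0,0,0.015,0.6,-1,0.1,1],[0,0,0.015,0.6,-1,0.1,1]]}}

```text
time: 1.1
ee_pos: [355.7, 326.2, 261.1]
eef_rot: [-0.356, -3.121, -0.0]
ft_force: [-0.6, -0.0, -0.2]
finger_gap: 85.3
finger_force: 0.0
```

Emit:
{"method": "move_arm", "body": {"steps": [[-0.036,-0.155,0,0.387,-0.553,-0.18,1],[-0.036,-0.155,0,0.387,-0.553,-0.18,1],[-0.036,-0.155,0,0.387,-0.553,-0.18,1],[-0.036,-0.155,0,0.387,-0.553,-0.18,1],[-0.036,-0.155,0,0.387,-0.553,-0.18,1],[-0.036,-0.155,0,0.387,-0.553,-0.18,1]]}}

```text
time: 1.85
ee_pos: [472.4, 162.1, 207.8]
eef_rot: [0.297, 2.627, -0.074]
ft_force: [0.2, -0.1, 0.1]
finger_gap: 85.4
finger_force: 0.0
```

Run:
```python
from rig import robot
import cv2,numpy as np
f=lambda im,s:cv2.resize(im,None,fx=s,fy=s,interpolation=cv2.INTER_CUBIC)
a=robot.snapshot("top")["frame"][190:310,90:220];b=robot.snapshot("scene")["frame"][40:190,260:410]
im=np.zeros((560,800,3),np.uint8);A=f(a,3);B=f(b,2.6);im[:A.shape[0],:A.shape[1]]=A;im[:B.shape[0],400:400+B.shape[1]]=B
cv2.imwrite("pics/c3.png",im)
o=robot.get_obs();print(o['time'],o['ee_pos'],o['eef_rot'],o['qpos'])
from h import *
print(proj("top",o['ee_pos']),proj("scene",o['ee_pos']))
```

```text
1.95 [472.46670937 161.90115176 207.94093934] [ 0.29672561  2.6264401  -0.07466808] [-0.96701123 -0.05004899  0.28292005  2.23087748  0.62248822  0.7336256
  0.24080061]
[[120.93574502 278.84661742]] [[328.17915097  84.92349699]]
```

View pics/c3.png

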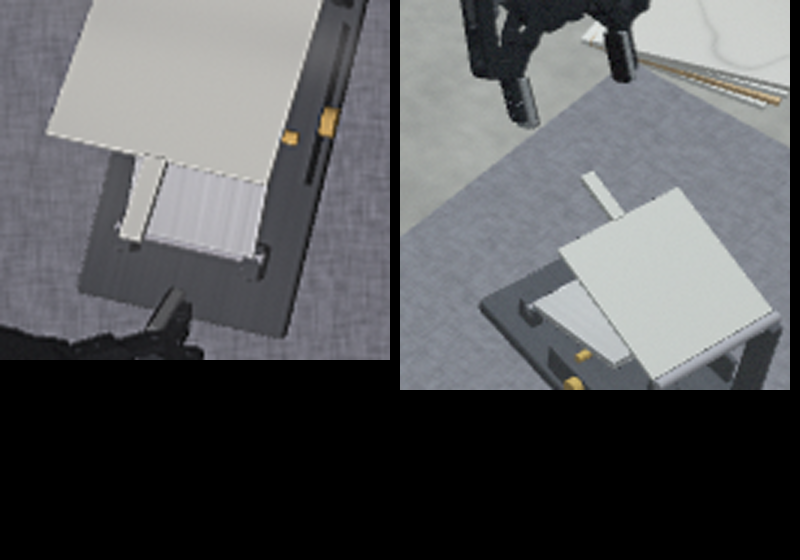

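Run:
```python
from rig import robot
from h import *
o=robot.get_obs();M=R.from_rotvec(o['eef_rot']).as_matrix();print(M.round(3))
for s in(50,-50):
    for b in (-13,):
        P=o['ee_pos']+M[:,2]*b+M[:,1]*s;print(s,P.round(1),proj("top",P).round(1),proj("scene",P).round(1))
```

```text
[[-0.855  0.223  0.468]
 [ 0.196  0.975 -0.106]
 [-0.48   0.001 -0.877]]
50 [477.5 212.  219.4] [[ 83.7 275.7]] [[346.4  69.1]]
-50 [455.2 114.5 219.3] [[151.4 291. ]] [[306.3  88.3]]
```

Emit:
{"method": "move_arm", "body": {"steps": [[0,0,0,0.06,-0.017,-0.117,1],[0,0,0,0.125,-0.035,-0.233,1],[0,0,0,0.125,-0.035,-0.233,1]], "grip_force": 20}}

```text
time: 2.33
ee_pos: [509.2, 148.6, 135.4]
eef_rot: [0.3, 2.63, -0.083]
ft_force: [0.3, -0.7, -0.0]
finger_gap: 85.6
finger_force: 0.0
```

Emit:
{"method": "move_arm", "body": {"steps": [[0,0,0,0,0,0,0.3],[0,0,0,0,0,0,0.3],[0,0,0,0,0,0,0.3],[0,0,0,0,0,0,0.3]]}}

```text
time: 2.82
ee_pos: [510.0, 149.7, 138.1]
eef_rot: [0.3, 2.626, -0.075]
ft_force: [0.8, 0.5, -0.4]
finger_gap: 25.4
finger_force: 0.0
```

Run:
```python
from rig import robot
import cv2,numpy as np
f=lambda im,s:cv2.resize(im,None,fx=s,fy=s,interpolation=cv2.INTER_CUBIC)
a=robot.snapshot("top")["frame"][190:310,90:220];b=robot.snapshot("scene")["frame"][40:190,260:410]
im=np.zeros((400,800,3),np.uint8);A=f(a,3);B=f(b,2.6);im[:A.shape[0],:A.shape[1]]=A;im[:B.shape[0],400:400+B.shape[1]]=B
cv2.imwrite("pics/c4.png",im)
```

```text
(no output)
```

View pics/c4.png

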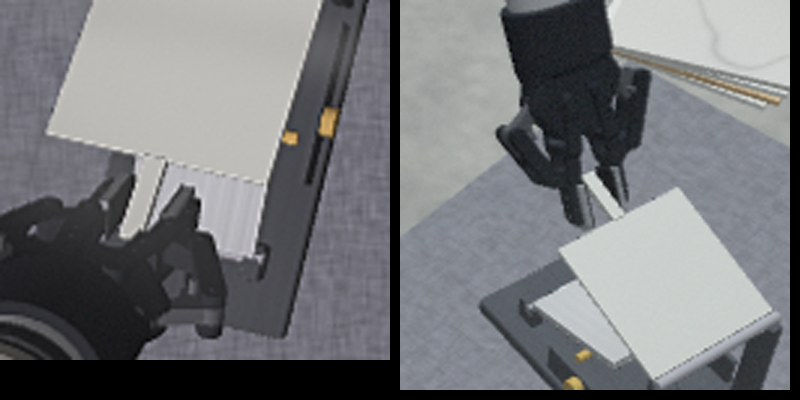

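Emit:
{"method": "move_arm", "body": {"steps": [[0,0,0,0,0,0,0],[0,0,0,0,0,0,0],[0,0,0,0,0,0,0],[0,0,0,0,0,0,0]]}}

```text
time: 3.42
ee_pos: [510.4, 151.0, 137.9]
eef_rot: [0.298, 2.626, -0.073]
ft_force: [-0.4, 4.5, 1.5]
finger_gap: 11.9
finger_force: 23.2
```

```bash
cat > arc.py <<'E'
from rig import robot
from h import *
np.set_printoptions(suppress=True,precision=3)
import sys
q0,r,q1,t1=map(float,sys.argv[1:5]); n=int(sys.argv[5])   # now angle, radius of grasp pt, end angle, total tool turn
yaw=-.227;u=np.array([np.cos(yaw),np.sin(yaw),0]);y=np.array([-np.sin(yaw),np.cos(yaw),0]);z=np.array([0,0,1])
o=robot.get_obs();M=R.from_rotvec(o['eef_rot'])
print(o['ee_pos'],o['finger_gap'],o['finger_force'],M.as_matrix()[:,1:])
d0=M.as_matrix()[:,2];G0=o['ee_pos']-19*d0;print("G",G0)
for k in range(1,n+1):
    q=q0+(q1-q0)*k/n;T=R.from_rotvec(y*t1*k/n)
    G=G0+r*((np.cos(q0)-np.cos(q))*u+(np.sin(q)-np.sin(q0))*z)
    sh=G+19*T.apply(d0)-o['ee_pos']
    print([round(v,3) for v in [*(T.as_rotvec()/np.pi),*(sh/300),0]])
E
python3 arc.py .232 158 .9 .3 6
```

```text
[510.403 151.01  137.913] 11.90634353977118 23.22313517332077 [[ 0.224  0.468]
 [ 0.975 -0.105]
 [ 0.002 -0.877]]
G [501.505 153.012 154.581]
[np.float64(0.004), np.float64(0.016), np.float64(0.0), np.float64(0.013), np.float64(-0.003), np.float64(0.055), 0]
[np.float64(0.007), np.float64(0.031), np.float64(0.0), np.float64(0.033), np.float64(-0.008), np.float64(0.107), 0]
[np.float64(0.011), np.float64(0.047), np.float64(0.0), np.float64(0.058), np.float64(-0.013), np.float64(0.157), 0]
[np.float64(0.014), np.float64(0.062), np.float64(0.0), np.float64(0.088), np.float64(-0.02), np.float64(0.204), 0]
[np.float64(0.018), np.float64(0.078), np.float64(0.0), np.float64(0.123), np.float64(-0.029), np.float64(0.247), 0]
[np.float64(0.021), np.float64(0.093), np.float64(0.0), np.float64(0.163), np.float64(-0.038), np.float64(0.285), 0]
```

Emit:
{"method": "move_arm", "body": {"steps": [[0.004,0.016,0,0.013,-0.003,0.055,0],[0.007,0.031,0,0.033,-0.008,0.107,0],[0.011,0.047,0,0.058,-0.013,0.157,0],[0.014,0.062,0,0.088,-0.02,0.204,0],[0.018,0.078,0,0.123,-0.029,0.247,0],[0.021,0.093,0,0.163,-0.038,0.285,0],[0.021,0.093,0,0.163,-0.038,0.285,0]]}}

```text
time: 4.3
ee_pos: [560.0, 139.2, 223.5]
eef_rot: [0.335, 2.924, -0.033]
ft_force: [2.3, 5.1, 1.3]
finger_gap: 11.6
finger_force: 23.0
```

```bash
python3 arc.py .9 158 1.57 .3 6
python3 - <<'E'
from rig import robot
o=robot.get_obs();print(o['ft_force'],o['wrist_torque'],o['qpos'])
E
```

```text
[559.965 139.208 223.46 ] 11.56838107066823 23.011629581451416 [[ 0.226  0.193]
 [ 0.974 -0.044]
 [ 0.001 -0.98 ]]
G [556.288 140.05  242.082]
[np.float64(0.004), np.float64(0.016), np.float64(0.0), np.float64(0.044), np.float64(-0.01), np.float64(0.033), 0]
[np.float64(0.007), np.float64(0.031), np.float64(0.0), np.float64(0.091), np.float64(-0.021), np.float64(0.061), 0]
[np.float64(0.011), np.float64(0.047), np.float64(0.0), np.float64(0.141), np.float64(-0.033), np.float64(0.084), 0]
[np.float64(0.014), np.float64(0.062), np.float64(0.0), np.float64(0.193), np.float64(-0.045), np.float64(0.1), 0]
[np.float64(0.018), np.float64(0.078), np.float64(0.0), np.float64(0.246), np.float64(-0.057), np.float64(0.11), 0]
[np.float64(0.021), np.float64(0.093), np.float64(0.0), np.float64(0.3), np.float64(-0.069), np.float64(0.113), 0]
[2.2828858  5.12653345 1.25591566] [ 1.06015357 -0.05244526  0.21766083] [-0.67359867  0.18181774  0.32878905  1.8738981   0.06313357  0.92880067
  0.95417499]
```

Emit:
{"method": "move_arm", "body": {"steps": [[0.004,0.016,0,0.044,-0.01,0.033,0],[0.007,0.031,0,0.091,-0.021,0.061,0],[0.011,0.047,0,0.141,-0.033,0.084,0],[0.014,0.062,0,0.193,-0.045,0.1,0],[0.018,0.078,0,0.246,-0.057,0.11,0],[0.021,0.093,0,0.3,-0.069,0.113,0],[0.021,0.093,0,0.3,-0.069,0.113,0]]}}

```text
time: 5.18
ee_pos: [649.3, 118.1, 255.5]
eef_rot: [-0.345, -3.02, -0.014]
ft_force: [1.4, 4.5, -1.4]
finger_gap: 11.3
finger_force: 22.4
```

```bash
python3 arc.py 1.57 158 1.57 0 1
python3 - <<'E'
from rig import robot
import cv2,numpy as np
o=robot.get_obs();print(o['ft_force'],o['wrist_torque'])
f=lambda im,s:cv2.resize(im,None,fx=s,fy=s,interpolation=cv2.INTER_CUBIC)
a=robot.snapshot("top");b=robot.snapshot("scene");cv2.imwrite("pics/top5.png",a["frame"]);cv2.imwrite("pics/scene5.png",b["frame"])
A=f(a["frame"][140:310,80:240],2.4);B=f(b["frame"][20:230,270:430],2.6)
im=np.zeros((560,800,3),np.uint8);im[:A.shape[0],:A.shape[1]]=A;im[:B.shape[0],384:384+B.shape[1]]=B
cv2.imwrite("pics/c5.png",im)
E
```

```text
[649.324 118.117 255.482] 11.287545054198374 22.35234886407852 [[ 0.225 -0.1  ]
 [ 0.974  0.021]
 [-0.002 -0.995]]
G [651.218 117.72  274.383]
[np.float64(0.0), np.float64(0.0), np.float64(0.0), np.float64(0.0), np.float64(0.0), np.float64(0.0), 0]
[ 1.36899266  4.51760333 -1.40830018] [ 1.01818926 -0.28912843 -0.07344249]
```

View pics/c5.png

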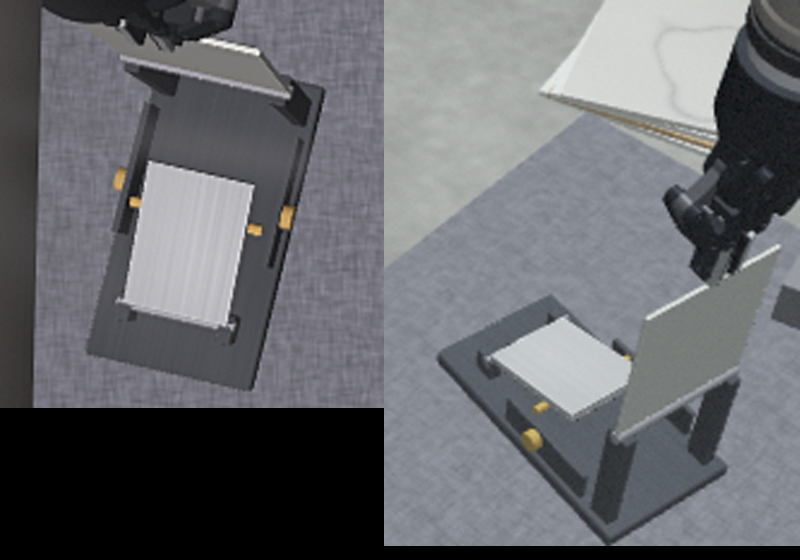

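Emit:
{"method": "move_arm", "body": {"steps": [[0,0,0,0,0,0,0.5],[0,0,0,0,0,0,0.5],[0,0,0,0,0,0,0.5],[0,0,0,0.01,-0.002,0.1,0.5],[0,0,0,0.02,-0.005,0.2,0.5],[0,0,0,0.03,-0.007,0.32,0.5],[0,0,0,0.03,-0.3,0.32,1],[0,0,0,0.0,-0.7,0.32,1],[0,0,0,-0.05,-0.9,0.25,1],[0,0,0,-0.05,-1,0.2,1],[0,0,0,-0.05,-1,0.2,1]]}}

```text
time: 6.65
ee_pos: [632.7, -186.0, 316.9]
eef_rot: [-0.347, -3.023, -0.011]
ft_force: [-0.1, -0.8, -0.2]
finger_gap: 85.5
finger_force: 0.0
```

Run:
```python
from rig import robot
import cv2,numpy as np
f=lambda im,s:cv2.resize(im,None,fx=s,fy=s,interpolation=cv2.INTER_CUBIC)
a=robot.snapshot("top");b=robot.snapshot("scene");cv2.imwrite("pics/top6.png",a["frame"]);cv2.imwrite("pics/scene6.png",b["frame"])
A=f(a["frame"][135:285,100:210],3.5);B=f(b["frame"][90:195,300:425],3.2)
im=np.zeros((560,800,3),np.uint8);im[:A.shape[0],:A.shape[1]]=A;im[:B.shape[0],390:390+B.shape[1]]=B
cv2.imwrite("pics/c6.png",im)
o=robot.get_obs();print(o['ee_pos'],o['eef_rot'],o['ft_force'])
for n,im,(r0,r1,c0,c1) in(("top",a["frame"],(195,290,120,195)),("scene",b["frame"],(130,185,300,372))):
    g=cv2.cvtColor(im,cv2.COLOR_BGR2GRAY)[r0:r1,c0:c1]
    m=((g>140)*255).astype(np.uint8)
    cs,_=cv2.findContours(m,cv2.RETR_EXTERNAL,cv2.CHAIN_APPROX_NONE);c=max(cs,key=cv2.contourArea)
    print(n,cv2.contourArea(c),(cv2.approxPolyDP(c,2.,True)[:,0]+[c0,r0]).tolist())
```

```text
[ 629.85220672 -192.33579856  315.84321239] [-0.36360065 -3.01742904 -0.00321452] [-0.26194375  0.29422243  0.35986879]
top 2642.0 [[142, 207], [139, 223], [134, 224], [138, 226], [132, 263], [129, 265], [176, 276], [174, 270], [185, 217]]
scene 1712.0 [[311, 130], [319, 139], [334, 132], [352, 149], [339, 141], [318, 153], [318, 162], [341, 179], [363, 167], [365, 159], [356, 151], [360, 149], [366, 153], [368, 147], [363, 143], [371, 143], [371, 130]]
```

View pics/c6.png

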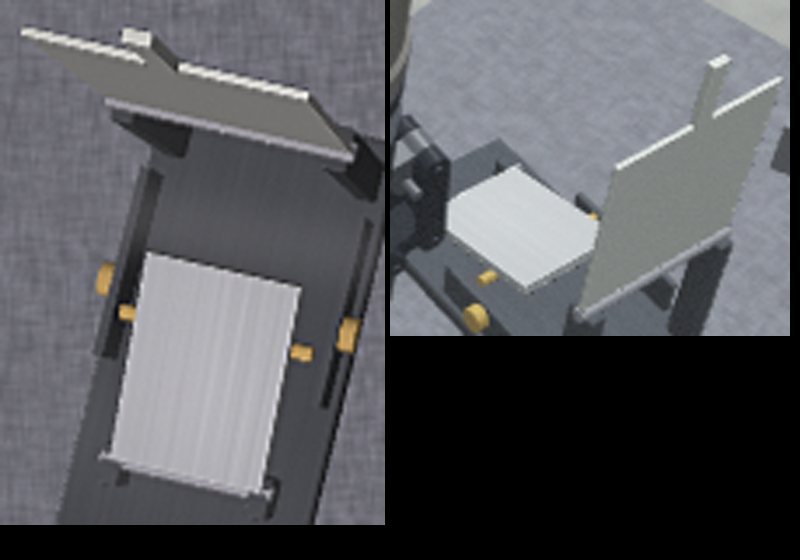

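```bash
cat > fit2.py <<'E'
from h import *
np.set_printoptions(suppress=True,precision=3)
c=lambda x,y,s,ox,oy,xx=0:((x-xx+.5)/s-.5+ox,(y+.5)/s-.5+oy)
t6=lambda x,y:c(x,y,3.5,100,135); s6=lambda x,y:c(x,y,3.2,300,90,390); s5=lambda x,y:c(x,y,2.6,270,20,384); t5=lambda x,y:c(x,y,2.4,80,140)
t1=lambda x,y:c(x,y,3.5,95,150);s1=lambda x,y:c(x,y,2.5,280,95,460);t2=lambda x,y:c(x,y,3.3,310,165);s2=lambda x,y:c(x,y,2.7,140,215,400)
obs=[("top",'s',(110,40,0),t6(148,255)),("top",'s',(110,-40,0),t6(300,289)),("top",'s',(0,-40,0),t6(263,491)),("top",'s',(0,40,0),t6(112,457)),
("scene",'s',(110,-40,0),s6(527,289)),("scene",'s',(0,40,0),s6(515,168)),("scene",'s',(0,-40,0),s5(492,357)),("scene",'s',(0,40,0),s5(567,318)),
("top",'P',(-130,60,0),t6(22,34)),("top",'P',(-130,-60,0),t6(308,95)),("top",'P',(-174,0,0),t6(137,37)),
("scene",'P',(-130,60,0),s6(781,79)),("scene",'P',(-130,-60,0),s6(617,167)),("scene",'P',(-174,0,0),s6(720,62)),
("top",'p',(-130,60,2),t1(38,296)),("top",'p',(-130,-60,2),t1(292,354)),("top",'p',(-174,0,3),t1(135,420)),
("scene",'p',(-130,60,2),s1(677,43)),("scene",'p',(-130,-60,2),s1(564,104)),("scene",'p',(-174,0,3),s1(594,30))]
sl=[((40,30,6),t2(158,34)),((40,-30,6),t2(264,32)),((-40,-30,6),t2(268,170)),((-40,30,6),t2(164,172))]
sc=[((40,30,6),s2(750,288)),((40,-30,6),s2(691,352)),((-40,-30,6),s2(609,278)),((-40,30,6),s2(668,219))]
off=lambda v,n:v[9:12] if n=="top" else v[12:15]
def res(v,full=False):
    h,Rp,so,Rs=stand(v[0],v[1],v[2],v[3],v[4]);RP=stand(v[0],v[1],v[2],v[5])[1];r=[]
    for n,k,p,px in obs:
        P=so+Rs.apply(p) if k=='s' else h+(Rp if k=='p' else RP).apply(p)
        r.append(proj(n,P-off(v,n))[0]-px)
    Z=R.from_euler('z',v[8])
    for n,l in(("top",sl),("scene",sc)):
        for p,px in l:r.append(proj(n,Z.apply(p)+[v[6],v[7],0]-off(v,n))[0]-px)
    r=np.array(r)
    if full:return r
    lat=[-np.sin(v[2]),np.cos(v[2])]
    return np.r_[r.ravel()/.6,v[9:]/2,(np.dot(lat,[v[0]-651.2,v[1]-118.2]))/1,(v[2]+.23)/.01]
f=least_squares(res,[651,118,-.23,.23,.3,1.57,622,-248,0]+[0]*6,x_scale=[100,100,.3,.3,.3,.3,100,100,.3]+[2]*6,loss='soft_l1')
if __name__=="__main__":
    print(f.x);print(res(f.x,1).T);C=np.linalg.inv(f.jac.T@f.jac);print("sd",np.sqrt(np.diag(C)))
    h,Rp,so,Rs=stand(*f.x[:5]);print("mid",so+Rs.apply([55,0,0]),Rs.as_matrix())
E
python3 fit2.py
```

```text
[ 651.256  118.399   -0.228    0.27     0.257    1.58   621.515 -247.97
    0.016    1.828    0.14     2.187   -2.383   -1.048    2.411]
[[-0.38   0.508 -0.33  -0.617 -0.184 -0.052 -0.381 -1.411 -0.139  0.374
  -0.068  0.381  0.206  0.236 -0.399  1.102  0.071  0.476 -0.575 -1.37
   0.188 -0.069  0.344 -0.231  0.958  0.363 -0.766  0.013]
 [-1.127 -0.737  0.691  0.429 -0.219 -0.353 -0.234 -0.196 -0.595  0.601
   0.716 -0.248  0.787  0.009 -0.384  0.006 -1.014  0.063 -0.092  0.327
  -0.172 -0.169  0.38   0.4    0.134  0.652 -0.079 -0.834]]
sd [2.458 1.034 0.004 0.01  0.016 0.005 2.428 1.251 0.009 2.444 1.046 2.288
 2.38  1.458 1.703]
mid [535.527 145.241  49.958] [[ 0.942  0.226 -0.247]
 [-0.219  0.974  0.057]
 [ 0.254  0.     0.967]]
```

Run:
```python
import cv2
g=cv2.cvtColor(cv2.imread("pics/scene5.png"),cv2.COLOR_BGR2GRAY)
print("scene cols 308..362 rows 150..186")
print("     "+" ".join(f"{c:3d}" for c in range(330,364)))
for r in range(166,186):print(r,"",*[f"{v:3d}" for v in g[r,330:364]])
print("     "+" ".join(f"{c:3d}" for c in range(306,330)))
for r in range(150,172):print(r,"",*[f"{v:3d}" for v in g[r,306:330]])
t=cv2.cvtColor(cv2.imread("pics/top6.png"),cv2.COLOR_BGR2GRAY)
for c in(145,155,165):print(c,"up",t[203:216,c],"dn",t[262:280,c])
```

```text
scene cols 308..362 rows 150..186
     330 331 332 333 334 335 336 337 338 339 340 341 342 343 344 345 346 347 348 349 350 351 352 353 354 355 356 357 358 359 360 361 362 363
166  197 199 200 202 201 200 199 198 199 198 202 202 201 198 200 200 201 201 201 200 200 201 200 200 199 199 199 199 200 200 199 200 196 167
167  198 197 199 199 200 201 200 198 198 197 198 201 201 201 199 199 198 199 200 200 199 199 200 201 199 199 199 199 199 199 198 200 200 175
168  199 198 197 197 199 201 198 198 199 199 197 197 199 200 200 199 200 197 199 202 202 200 199 202 199 199 199 199 199 198 200 202 148 119
169  200 198 199 198 196 200 200 199 198 199 197 199 196 197 200 201 199 198 197 198 201 200 201 199 200 200 200 199 199 198 149 122 128 117
170  203 198 198 197 197 197 197 197 197 199 198 198 198 198 198 199 201 200 199 198 199 200 200 202 201 200 198 202 177 121 125 120 107 117
171  131 190 200 198 199 198 197 195 198 197 198 197 198 197 197 197 197 199 200 199 199 197 198 199 202 204 191 129 129 124 122 108 105 116
172  107 114 168 206 199 198 198 196 196 198 197 198 197 197 197 196 196 196 19
[... 3931 characters left out ...]
  95  95  95  95  97  98  96  96  99  98  97  97  93  96  94  82 105 105 117 173 208
170   98  99  95  94  94  98  96  94  98  95  97  99  97  96  96  95  97  94  92  95 101 106 116 146
171   95  93  97  97  95  97  97  96  93  99  95  97  95  99  97  97  98  96  96  94  95 101 121 109
145 up [ 85  83  80  73  79 178 178 175 176 177 177 177 177] dn [177 177 177 178 177 178 181 153 159  97  75  78  78  80  80  80  80  79]
155 up [ 86  83  83  82  82  78  49 189 184 175 175 176 178] dn [176 177 177 179 179 181 181 183 184 174 159 125  79  74  77  77  77  77]
165 up [ 87  87  86  84  83  81  80  77  65 140 183 181 180] dn [177 175 172 172 173 174 175 176 177 178 178 187 159 154  88  73  77  79]
```

```bash
sed -i 's/t6(148,255)/(141.9,206.8)/;s/t6(300,289)/(185.4,216.4)/;s/s6(527,289)/(342.0,179.2)/;s/s5(492,357)/(310.6,156.2)/' fit2.py; python3 fit2.py
```

```text
[ 651.315  118.352   -0.228    0.267    0.267    1.581  621.604 -247.939
    0.016    1.719    0.143    2.137   -2.133   -0.885    2.022]
[[-0.541  0.325 -0.35  -0.634  0.15  -0.125  0.157 -1.483 -0.092  0.414
  -0.016  0.326  0.101  0.167 -0.345  1.119  0.115  0.337 -0.736 -1.529
   0.179 -0.077  0.327 -0.249  0.842  0.23  -0.9   -0.104]
 [-0.445  0.091  0.598  0.316  0.022 -0.47   0.44  -0.314 -0.795  0.438
   0.503 -0.363  0.661 -0.116 -0.437 -0.02  -1.045  0.031 -0.142  0.319
  -0.283 -0.275  0.275  0.289  0.056  0.576 -0.169 -0.926]]
sd [2.32  1.014 0.003 0.01  0.015 0.005 2.297 1.221 0.009 2.309 1.026 2.228
 2.243 1.402 1.628]
mid [535.458 145.278  50.495] [[ 0.94   0.226 -0.257]
 [-0.218  0.974  0.06 ]
 [ 0.264  0.     0.965]]
```

```bash
cat > go.py <<'E'
from rig import robot
from h import *
np.set_printoptions(suppress=True,precision=3)
def toolR(yaw,tilt):  # tool z=-normal of a face pitched up by tilt along yaw
    return R.from_euler('z',yaw)*R.from_euler('y',-tilt)*R.from_matrix(np.diag([-1.,1,-1]))
def go(pos,Rt):
    o=robot.get_obs();T=Rt*R.from_rotvec(o['eef_rot']).inv()
    print("turn",T.as_rotvec()/np.pi,"shift",(np.array(pos)-o['ee_pos'])/300,"| ft",o['ft_force'],o['wrist_torque'],"ee",o['ee_pos'],"t",o['time'])
E
python3 - <<'E'
from go import *
go([621.6,-247.9,100],toolR(.016,0));go([621.6,-247.9,16],toolR(.016,0))
E
```

```text
turn [-0.    -0.033  0.081] shift [-0.028 -0.185 -0.719] | ft [-0.262  0.294  0.36 ] [-0.041 -0.119 -0.019] ee [ 629.852 -192.336  315.843] t 6.75
turn [-0.    -0.033  0.081] shift [-0.028 -0.185 -0.999] | ft [-0.262  0.294  0.36 ] [-0.041 -0.119 -0.019] ee [ 629.852 -192.336  315.843] t 6.75
```

Emit:
{"method": "move_arm", "body": {"steps": [[0,-0.033,0.081,-0.03,-0.2,-0.2,0.4],[0,-0.033,0.081,-0.03,-0.2,-0.4,0.4],[0,-0.033,0.081,-0.03,-0.2,-0.6,0.4],[0,-0.033,0.081,-0.03,-0.2,-0.7,0.4],[0,-0.033,0.081,-0.03,-0.2,-0.7,0.4],[0,-0.033,0.081,-0.03,-0.2,-0.7,0.4],[0,-0.033,0.081,-0.03,-0.2,-0.7,0.4]]}}

```text
time: 7.62
ee_pos: [626.8, -243.5, 109.9]
eef_rot: [-0.045, 3.133, 0.008]
ft_force: [1.2, -0.0, 0.2]
finger_gap: 34.0
finger_force: 0.0
```

Run:
```python
from go import *
go([621.6,-247.9,16],toolR(.016,0));print(robot.get_obs()['finger_gap'])
```

```text
turn [-0.002  0.003 -0.004] shift [-0.017 -0.015 -0.313] | ft [ 1.249 -0.02   0.243] [-0.02  -0.013  0.014] ee [ 626.757 -243.544  109.887] t 7.625
33.968464192815006
```

Emit:
{"method": "move_arm", "body": {"steps": [[-0.002,0.003,-0.004,-0.017,-0.015,-0.1,0.4],[-0.002,0.003,-0.004,-0.017,-0.015,-0.2,0.4],[-0.002,0.003,-0.004,-0.017,-0.015,-0.27,0.4],[-0.002,0.003,-0.004,-0.017,-0.015,-0.313,0.4],[-0.002,0.003,-0.004,-0.017,-0.015,-0.313,0.4],[-0.002,0.003,-0.004,-0.017,-0.015,-0.313,0.4]]}}

```text
time: 8.38
ee_pos: [620.7, -247.8, 14.0]
eef_rot: [0.025, -3.138, -0.0]
ft_force: [0.0, -0.7, 1.0]
finger_gap: 33.9
finger_force: 0.0
```

Emit:
{"method": "move_arm", "body": {"steps": [[0,0,0,0,0,0,0],[0,0,0,0,0,0,0],[0,0,0,0,0,0,0],[0,0,0,0,0,0,0],[0,0,0,0,0,0,0]], "grip_force": 30}}

```text
time: 9.0
ee_pos: [620.5, -247.7, 14.0]
eef_rot: [0.025, -3.137, -0.0]
ft_force: [-1.3, 0.4, 5.1]
finger_gap: 12.0
finger_force: 31.6
```

Run:
```python
from go import *
go([621.6,-247.9,16],toolR(.016,0));print(robot.get_obs()['finger_gap'],R.from_rotvec(robot.get_obs()['eef_rot']).as_matrix())
```

```text
turn [-0.    -0.001  0.   ] shift [ 0.004 -0.001  0.007] | ft [-1.317  0.41   5.14 ] [0.032 0.072 0.037] ee [ 620.491 -247.693   13.978] t 9.0
11.955458603389753 [[-1.    -0.016 -0.004]
 [-0.016  1.     0.   ]
 [ 0.004  0.    -1.   ]]
```

```bash
cat >> go.py <<'E'
yaw,s=-.228,.267
Rs=R.from_euler('z',yaw)*R.from_euler('y',-s)
mid=np.array([535.46,145.28,50.5])
def tgt(h,dx=-1.1): return mid+Rs.apply([dx,0,14+h])
E
python3 - <<'E'
from go import *
go(tgt(60),toolR(yaw,s)); print(tgt(60),tgt(0))
E
```

```text
turn [-0.009 -0.086 -0.077] shift [-0.35   1.325  0.359] | ft [-1.317  0.41   5.14 ] [0.032 0.072 0.037] ee [ 620.491 -247.693   13.978] t 9.0
[515.408 149.933 121.588] [530.828 146.355  63.714]
```

Emit:
{"method": "move_arm", "body": {"steps": [[0,0,0,0,0,0.05,0],[0,0,0,0,0,0.2,0],[0,0,0,0,0,0.4,0],[0,0,0,0,0,0.5,0],[0,0,0,0,0,0.5,0]]}}

```text
time: 9.62
ee_pos: [621.3, -248.3, 166.6]
eef_rot: [-0.024, 3.141, -0.002]
ft_force: [0.5, -0.3, -1.7]
finger_gap: 11.5
finger_force: 30.7
```

Emit:
{"method": "move_arm", "body": {"steps": [[0,0,0,-0.08,0.2,0.05,0],[-0.003,-0.02,-0.02,-0.17,0.4,0.05,0],[-0.005,-0.04,-0.04,-0.25,0.6,0.05,0],[-0.007,-0.06,-0.06,-0.33,0.8,0.05,0],[-0.009,-0.086,-0.077,-0.35,1,0.05,0],[-0.009,-0.086,-0.077,-0.35,1,0.05,0],[-0.009,-0.086,-0.077,-0.35,1,0.05,0]]}}

```text
time: 10.5
ee_pos: [513.0, 54.3, 176.6]
eef_rot: [0.32, 2.863, -0.042]
ft_force: [0.9, -0.2, -1.8]
finger_gap: 11.6
finger_force: 30.7
```

Run:
```python
from go import *
go(tgt(60),toolR(yaw,s))
```

```text
turn [-0.    -0.001 -0.002] shift [ 0.008  0.319 -0.183] | ft [ 0.904 -0.203 -1.835] [ 0.021  0.294 -0.021] ee [512.995  54.283 176.572] t 10.5
```

Emit:
{"method": "move_arm", "body": {"steps": [[0,-0.001,-0.002,0.008,0.16,-0.08,0],[0,-0.001,-0.002,0.008,0.31,-0.15,0],[0,-0.001,-0.002,0.008,0.315,-0.183,0],[0,-0.001,-0.002,0.008,0.315,-0.183,0],[0,-0.001,-0.002,0.008,0.315,-0.183,0],[0,-0.001,-0.002,0.008,0.315,-0.183,0]]}}

```text
time: 11.25
ee_pos: [517.8, 145.8, 123.7]
eef_rot: [0.339, 2.854, -0.042]
ft_force: [-0.1, -0.1, -0.4]
finger_gap: 11.3
finger_force: 30.6
```

Run:
```python
from go import *
go(tgt(60),toolR(yaw,s));go(tgt(8),toolR(yaw,s))
import cv2
f=lambda im,s:cv2.resize(im,None,fx=s,fy=s,interpolation=cv2.INTER_CUBIC)
a=robot.snapshot("top");b=robot.snapshot("scene");cv2.imwrite("pics/top7.png",a["frame"]);cv2.imwrite("pics/scene7.png",b["frame"])
A=f(a["frame"][150:310,90:220],3);B=f(b["frame"][80:220,290:430],2.9)
im=np.zeros((500,800,3),np.uint8);im[:A.shape[0],:A.shape[1]]=A;im[:B.shape[0],390:390+B.shape[1]]=B
cv2.imwrite("pics/c7.png",im)
```

```text
turn [-0.001  0.001  0.003] shift [-0.008  0.014 -0.007] | ft [-0.09  -0.084 -0.356] [ 0.127  0.339 -0.022] ee [517.785 145.759 123.703] t 11.25
turn [-0.001  0.001  0.003] shift [ 0.037  0.004 -0.174] | ft [-0.09  -0.084 -0.356] [ 0.127  0.339 -0.022] ee [517.785 145.759 123.703] t 11.25
```

View pics/c7.png

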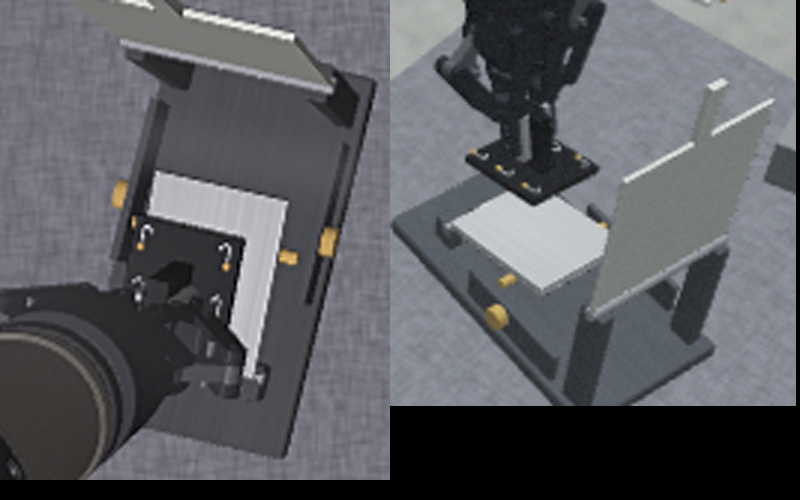

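Emit:
{"method": "move_arm", "body": {"steps": [[0,0,0.003,0.018,0.006,-0.08,0],[0,0,0.003,0.037,0.004,-0.16,0],[0,0,0.003,0.037,0.004,-0.174,0],[0,0,0.003,0.037,0.004,-0.174,0],[0,0,0.003,0.037,0.004,-0.174,0]]}}

```text
time: 11.98
ee_pos: [528.8, 148.7, 71.9]
eef_rot: [0.322, 2.855, -0.039]
ft_force: [0.4, 0.7, -0.9]
finger_gap: 11.5
finger_force: 30.6
```

Run:
```python
from go import *
go(tgt(8),toolR(yaw,s));go(tgt(0),toolR(yaw,s))
o=robot.get_obs();print(Rs.inv().apply(o['ft_force']),Rs.inv().apply(o['wrist_torque']))
```

```text
turn [-0.001  0.001 -0.001] shift [-0.    -0.006 -0.002] | ft [ 0.442  0.706 -0.948] [0.052 0.297 0.009] ee [528.825 148.703  71.905] t 11.975
turn [-0.001  0.001 -0.001] shift [ 0.007 -0.008 -0.027] | ft [ 0.442  0.706 -0.948] [0.052 0.297 0.009] ee [528.825 148.703  71.905] t 11.975
[ 0.011  0.787 -0.986] [-0.013  0.301  0.013]
```

Emit:
{"method": "move_arm", "body": {"steps": [[0,0,0,0.003,-0.006,-0.01,0],[0,0,0,0.005,-0.007,-0.018,0],[0,0,0,0.005,-0.007,-0.018,0]]}}

```text
time: 12.35
ee_pos: [529.6, 146.1, 65.3]
eef_rot: [0.322, 2.857, -0.041]
ft_force: [0.6, -0.6, -1.6]
finger_gap: 11.6
finger_force: 30.6
```

Emit:
{"method": "move_arm", "body": {"steps": [[0,0,0,0.001,0,-0.004,0],[0,0,0,0.002,0,-0.007,0],[0,0,0,0.002,0,-0.007,0]]}}

```text
time: 12.72
ee_pos: [530.4, 146.3, 63.8]
eef_rot: [0.322, 2.856, -0.041]
ft_force: [-2.0, -0.4, 3.6]
finger_gap: 11.5
finger_force: 31.5
```

```bash
cat > st.py <<'E'
from go import *
o=robot.get_obs();i=Rs.inv();p=Rs.inv().apply(o['ee_pos']-mid)
print("F",i.apply(o['ft_force']),"T",i.apply(o['wrist_torque']),"rel",p,"t",o['time'],"gap",o['finger_gap'])
E
python3 st.py
```

```text
F [-0.889 -0.819  3.962] T [-0.199  0.646  0.02 ] rel [-1.452 -0.106 14.151] t 12.725 gap 11.542885292244515
```

```bash
cat > st.py <<'E'
from go import *
i=Rs.inv();L=[]
for k in range(8):
    robot.snapshot("top");o=robot.get_obs();Q=(i*R.from_rotvec(o['eef_rot'])*R.from_matrix(np.diag([-1.,1,-1]))).as_rotvec()
    L.append(np.r_[i.apply(o['ft_force']),i.apply(o['wrist_torque']),i.apply(o['ee_pos']-mid),Q])
L=np.array(L);m=L.mean(0)
print("F",m[:3],"T",m[3:6],"rel",m[6:9],"rot",m[9:],"sd",L.std(0)[:6],"t",o['time'],"gap",o['finger_gap'])
E
python3 st.py
```

```text
F [-0.785 -0.601  6.141] T [-0.267  0.708  0.02 ] rel [-1.425 -0.121 14.133] rot [ 0.003 -0.001  0.003] sd [0.431 0.372 0.556 0.023 0.047 0.029] t 13.125 gap 11.65436189760295
```

Emit:
{"method": "move_arm", "body": {"steps": [[0,0,0,0.001,0,-0.004,0],[0,0,0,0.001,0,-0.004,0],[0,0,0,0.001,0,-0.004,0]]}}

```text
time: 13.5
ee_pos: [531.2, 146.2, 63.2]
eef_rot: [0.322, 2.856, -0.04]
ft_force: [-3.1, -0.1, 10.6]
finger_gap: 11.8
finger_force: 32.4
```

```bash
python3 st.py
```

```text
F [-0.647 -1.464 10.999] T [-0.579  0.714  0.024] rel [-0.872 -0.054 13.402] rot [ 0.003 -0.002  0.003] sd [0.458 0.366 0.268 0.025 0.03  0.031] t 13.9 gap 11.926436737044456
```

Emit:
{"method": "move_arm", "body": {"steps": [[-0.0024,0.0006,-0.0007,0,0,0.001,0],[-0.0024,0.0006,-0.0007,0,0,0.001,0],[-0.0024,0.0006,-0.0007,0,0,0.001,0]]}}

```text
time: 14.28
ee_pos: [531.1, 146.2, 63.3]
eef_rot: [0.324, 2.856, -0.051]
ft_force: [-3.1, -1.1, 7.5]
finger_gap: 11.2
finger_force: 32.3
```

```bash
python3 st.py
```

```text
F [-0.772 -2.026  8.571] T [-0.189  0.653  0.059] rel [-0.873 -0.073 13.488] rot [-0.005 -0.002  0.003] sd [0.506 0.158 0.638 0.025 0.04  0.03 ] t 14.675 gap 11.447596927241355
```

Emit:
{"method": "move_arm", "body": {"steps": [[0.0015,0.0023,0.0003,0,0,0,0],[0.0015,0.0023,0.0003,0,0,0,0],[0.0015,0.0023,0.0003,0,0,0,0]]}}

```text
time: 15.05
ee_pos: [531.1, 146.2, 63.2]
eef_rot: [0.324, 2.864, -0.046]
ft_force: [-4.7, -0.3, 7.8]
finger_gap: 11.8
finger_force: 32.2
```

```bash
python3 st.py
```

```text
F [-1.624 -1.782  8.653] T [-0.28   0.335 -0.028] rel [-0.946 -0.068 13.461] rot [-0.001  0.006  0.003] sd [0.415 0.367 0.411 0.032 0.031 0.035] t 15.45 gap 11.513450709225708
```

Emit:
{"method": "move_arm", "body": {"steps": [[-0.0003,-0.0012,0,0,0,0,0],[-0.0003,-0.0012,0,0,0,0,0],[-0.0003,-0.0012,0,0,0,0,0]]}}

```text
time: 15.82
ee_pos: [531.1, 146.2, 63.2]
eef_rot: [0.324, 2.86, -0.047]
ft_force: [-3.9, -2.2, 7.0]
finger_gap: 11.8
finger_force: 32.1
```

```bash
python3 st.py
python3 - <<'E'
from rig import robot
import cv2,numpy as np
f=lambda im,s:cv2.resize(im,None,fx=s,fy=s,interpolation=cv2.INTER_CUBIC)
a=robot.snapshot("top");b=robot.snapshot("scene")
A=f(a["frame"][150:310,90:220],3);B=f(b["frame"][80:220,290:430],2.9)
im=np.zeros((500,800,3),np.uint8);im[:A.shape[0],:A.shape[1]]=A;im[:B.shape[0],390:390+B.shape[1]]=B
cv2.imwrite("pics/c8.png",im)
E
```

```text
F [-1.13  -2.138  7.763] T [-0.22   0.423  0.015] rel [-0.929 -0.098 13.411] rot [-0.002  0.002  0.003] sd [0.516 0.421 0.407 0.032 0.014 0.024] t 16.225 gap 11.723215506452124
```

View pics/c8.png

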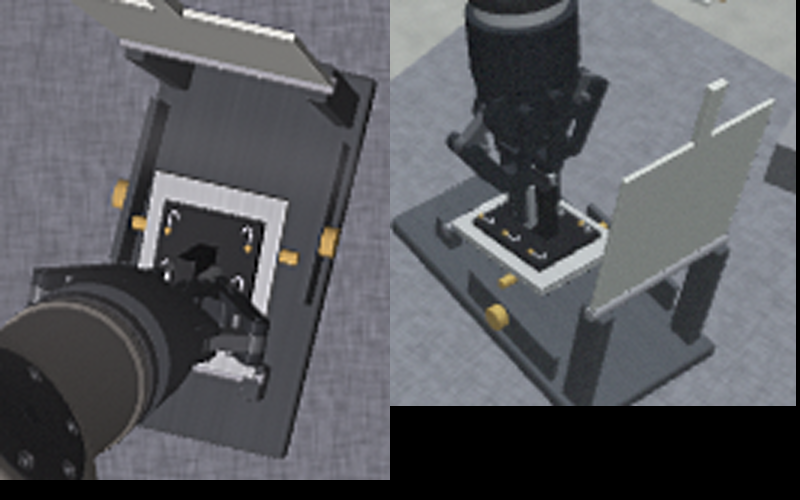

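```bash
python3 -c "
from rig import robot
print(robot.finish_job())"
```

```text
the job is handed in; nothing more can be done
None
```

The job is handed in at about 16 s. The panel was folded up by its tongue and left upright (about 1.58 rad). The slide is still gripped and pressed at about 8 N on the middle of the stage, squared up and looking flush in the last picture and the wrist torques; no moves touched the stage clamp, the spool or the bottle.

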